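Put the bore gauges away behind the cabinet's bypass doors

TASK

Put both plug gauges away in the gauge cabinet: slide the door that covers the clip rack fully open past its neighbour, and press each gauge into its own pair of spring clips until both its ends have snapped fully home. Then slide the doors so that both are fully shut, and leave the bottles, cans, beaker and spanner where they stand.

Things in the scene. Friction and masses are not known exactly. Their poses are not given: they have to be found in the camera images.
- gauge1_mid (a point): Loose plug gauge, 136 mm long, 0.16 kg: a square black grip (28 x 28 mm, 50 mm long) in the middle, a plain steel round end (14 mm diameter, 43 mm long) on either side; both ends and both gauges alike. It lies on its grip on the bench. This point is the gauge's centre, 14 mm up; y runs along the gauge, x level across the grip.
- gauge2_mid (a point): Loose plug gauge, 136 mm long, 0.16 kg: a square black grip (28 x 28 mm, 50 mm long) in the middle, a plain steel round end (14 mm diameter, 43 mm long) on either side; both ends and both gauges alike. It lies on its grip on the bench. This point is the gauge's centre, 14 mm up; y runs along the gauge, x level across the grip.
- cabinet: Grey fixed cabinet, 240 mm deep (x), 460 mm wide (y). Origin: centre of its underside; x away from the robot, y left, z up. Its top slopes 12 degrees (95 mm high at the front, 150 mm at the back), closed by two clear doors that bypass along y on a double track. An open door frees 180 mm (y) by 205 mm (x) over its half of the inside, centred 130 mm left or right of the origin.
- rack: Dark steel clip rack with white clips, 130 mm (x) by 120 mm (y), fixed in the cabinet's left half (positive cabinet y) or right half (negative), axes parallel to the cabinet's. The other half holds a grey block with four steel rings. Origin: centre of its underside. Two pairs of spring clips 64 mm apart in x, each pair for one gauge lying along y.
- seat0 (a point): Centre of a gauge when fully home in the nearer (robot side) clip pair, 44 mm above the bench; y along the gauge, z up. The clips, 10 mm wide, stand 40 mm either side along y and hold its round ends: two sprung lips 9 mm apart, tops 11 mm above this point. Pressed straight down with about 10 to 15 N the ends snap under the lips on to a hard saddle. The grip goes between the clips, 10 mm clear of the rack's base.
- seat1 (a point): Centre of a gauge when fully home in the farther clip pair, 44 mm above the bench; y along the gauge, z up. The clips, 10 mm wide, stand 40 mm either side along y and hold its round ends: two sprung lips 9 mm apart, tops 11 mm above this point. Pressed straight down with about 10 to 15 N the ends snap under the lips on to a hard saddle. The grip goes between the clips, 10 mm clear of the rack's base.
- left_door (a joint): Slide of the left door in m: 0 fully shut, 0.18 fully open, growing as it moves to the robot's right along the cabinet's y, in front of (over) its neighbour. 230 mm wide, clear sheet, aluminium edges; moves at about 2 N. Outer (upper) track. The two slides never add up to more than 0.19: opening one all the way pushes an ajar neighbour nearly shut.
- right_door (a joint): Slide of the right door in m: 0 fully shut, 0.18 fully open, growing as it moves to the robot's left along the cabinet's y, behind (under) its neighbour. 230 mm wide, clear sheet, aluminium edges; moves at about 2 N. Inner (lower) track. The two slides never add up to more than 0.19: opening one all the way pushes an ajar neighbour nearly shut.
- left_door_grip (a point): Middle of the top edge of the left door's black pull bar, near the door's outer edge, about 150 mm above the bench: 90 mm long (cabinet's x, sloping 12 degrees), 12 mm thick (cabinet's y), 28 mm tall above its own door, at the left end. Moves with the door.
- right_door_grip (a point): Middle of the top edge of the right door's black pull bar, near the door's outer edge, about 150 mm above the bench: 90 mm long (cabinet's x, sloping 12 degrees), 12 mm thick (cabinet's y), 38 mm tall above its own door, 28 mm above the left door's sheet, at the right end. Moves with the door.
- can1: Drink can, 66 mm diameter, 115 mm tall, loose, a bystander. Origin: centre of its underside.
- can2: Drink can, 66 mm diameter, 115 mm tall, loose, a bystander. Origin: centre of its underside.
- brown: Brown bottle, 76 mm diameter, 240 mm tall, loose, a bystander. Origin: centre of its underside.
- green1: Green bottle, 60 mm diameter, 220 mm tall, loose, a bystander. Origin: centre of its underside.
- green2: Green bottle, 60 mm diameter, 220 mm tall, loose, a bystander. Origin: centre of its underside.
- beaker: Glass beaker, 72 mm diameter, 90 mm tall, loose, a bystander. Origin: centre of its underside.
- spanner: Spanner lying flat, 150 mm long along its x axis, about 10 mm thick, loose, a bystander. Origin: centre of its underside.

How it is judged (in metres and radians):
On the way, in this order (a step that is already met when the one before it is completed fails the run):
1. the door over the clip rack is slid open past its neighbour (((y of rack in the frame of cabinet above 0 m and value of joint left_door above 0.16 m) or (y of rack in the frame of cabinet below 0 m and value of joint right_door above 0.16 m))), for 0.2 s.
2. both gauges are snapped home, each in its own pair of clips ((((x of gauge1_mid in the frame of seat0 between -0.004 and 0.004 m and y of gauge1_mid in the frame of seat0 between -0.015 and 0.015 m and z of gauge1_mid in the frame of seat0 between -0.004 and 0.004 m and angle between the y axis of gauge1_mid and the y axis of seat0, either way round below 0.07 rad) and (x of gauge2_mid in the frame of seat1 between -0.004 and 0.004 m and y of gauge2_mid in the frame of seat1 between -0.015 and 0.015 m and z of gauge2_mid in the frame of seat1 between -0.004 and 0.004 m and angle between the y axis of gauge2_mid and the y axis of seat1, either way round below 0.07 rad)) or ((x of gauge1_mid in the frame of seat1 between -0.004 and 0.004 m and y of gauge1_mid in the frame of seat1 between -0.015 and 0.015 m and z of gauge1_mid in the frame of seat1 between -0.004 and 0.004 m and angle between the y axis of gauge1_mid and the y axis of seat1, either way round below 0.07 rad) and (x of gauge2_mid in the frame of seat0 between -0.004 and 0.004 m and y of gauge2_mid in the frame of seat0 between -0.015 and 0.015 m and z of gauge2_mid in the frame of seat0 between -0.004 and 0.004 m and angle between the y axis of gauge2_mid and the y axis of seat0, either way round below 0.07 rad)))), for 0.2 s.
At the end, for the whole second after the job is handed in: Both gauges lie at rest fully home, each in its own pair of clips (centre within 4 mm across and in height and 15 mm lengthwise of the seat centre, within 4 degrees of parallel), and both doors are shut to within 12 mm ((((x of gauge1_mid in the frame of seat0 between -0.004 and 0.004 m and y of gauge1_mid in the frame of seat0 between -0.015 and 0.015 m and z of gauge1_mid in the frame of seat0 between -0.004 and 0.004 m and angle between the y axis of gauge1_mid and the y axis of seat0, either way round below 0.07 rad) and (x of gauge2_mid in the frame of seat1 between -0.004 and 0.004 m and y of gauge2_mid in the frame of seat1 between -0.015 and 0.015 m and z of gauge2_mid in the frame of seat1 between -0.004 and 0.004 m and angle between the y axis of gauge2_mid and the y axis of seat1, either way round below 0.07 rad)) or ((x of gauge1_mid in the frame of seat1 between -0.004 and 0.004 m and y of gauge1_mid in the frame of seat1 between -0.015 and 0.015 m and z of gauge1_mid in the frame of seat1 between -0.004 and 0.004 m and angle between the y axis of gauge1_mid and the y axis of seat1, either way round below 0.07 rad) and (x of gauge2_mid in the frame of seat0 between -0.004 and 0.004 m and y of gauge2_mid in the frame of seat0 between -0.015 and 0.015 m and z of gauge2_mid in the frame of seat0 between -0.004 and 0.004 m and angle between the y axis of gauge2_mid and the y axis of seat0, either way round below 0.07 rad))) and value of joint each of left_door, right_door below 0.012 m and linear speed of each of gauge1, gauge2 below 0.02 m/s); the robot touches nothing.
It fails at once if a bottle, can, beaker or the spanner is shifted more than 30 mm or knocked over (distance of any of can1, can2, brown, green1, green2, beaker, spanner from where it was at the start of the episode above 0.03 m or angle between any of can1, can2, brown, green1, green2, beaker's own z axis and vertical above 0.5 rad).
It also fails if it takes over 72 s, if anything falls off the work surface, if the arm or the gripper's body presses on something with over 40 N, if the wrist force passes 120 N, or if a joint passes its speed limit or range.

ROBOT

A 7-joint arm with a two-finger parallel gripper is mounted at the origin on the work surface. World frame = base frame: x ahead of the robot, y to its left, z up, the work surface at z = 0. Lengths are in m, angles in degrees, forces in N, time in s.
With the tool pointing down it reaches from about 0.425 to 0.875 m from the base axis. Payload 4.7 kg.
Tool frame: the origin (TCP) lies on the centre line of the jaws, within the pads' length; the fingertips stand env.nose_length ahead of it and the grasp point (between the pads) lies 8 mm behind it (env.nose_length is the distance from the TCP to the fingertips, in m); y points along the fingers, z is the direction in which the jaws open and shut, and the axes are right-handed (so a half turn about y gives the same grasp; the last joint's range is limited). The gripper opens to 87 mm and grips with 3 to 60 N. Pads are 19 mm wide; open, the fingers measure 117 mm over their backs; the gripper's body (75 mm by 190 mm) begins 51 mm behind the grasp point.
Start: joints at [0.808, 18.392, -4.016, 83.108, 1.295, 78.541, -3.26], TCP at [0.65, -0, 0.234] pointing down, gripper open.
Joint ranges: [-163.93, 163.93], [-17.29, 119.83], [-79.2, 71.16], [3.27, 140.29], [-89.18, 269.18], [5.43, 117.66], [-154.24, 154.24]. Speed limits (degrees/s): [147.25, 147.25, 180, 180, 180, 180, 180].

INTERFACE

Orientations are given as [roll, pitch, yaw] about the fixed x, y, z axes, in that order (R = Rz(yaw) Ry(pitch) Rx(roll)).
In Python, from cell import env, read_camera, camera_info, job, models gives the robot as it stands.
- The arm moves only by the tool move_arm, never from a script. Its argument "moves" is a list of rows, each a list of 6 numbers: the shift along the tool's x, y, z in mm, then the turn, a rotation vector about the tool's x, y, z in degrees. In form: [[x, y, z, ax, ay, az], ...]. A call has 1 to 20 rows; each row is the pose to reach, as a shift and turn from the pose commanded when the call began, along the tool's axes at that moment; what a row does not reach only later rows make up. A row lasts 1/12 s, in which the tool goes at most 41.7 mm and 7.16 degrees, less where a joint would pass 70% of its speed; a pose out of reach is approached as far as the arm can. A call with a gripper value outside its range is refused whole. "claw" is the finger opening in mm, from 0 to 87, set as the call begins (left out, the last holds). The fingers move at their own pace and stop on an object; "newtons" is the grip in N (left out, the last holds). Time passes only in rows, so rows that repeat a pose let the fingers close. It gives the time, the measured TCP pose, the force and the opening at its end, in the units of the state.
- env.get_obs(): the state, without advancing time (a new reading comes with each control period).
- read_camera(name): name is "scene" or "side" or "wrist"; returns (picture, depth): 400x640x3 uint8, red, green, blue; 400x640 float32, m along the optical axis (not along the pixel's ray), 0 where there is no reading.
- camera_info(name): a dict with "fx", "fy", "cx", "cy" (pixels), "R" (3x3) and "t" (3): a world point X has camera coordinates R X + t. Camera axes: x right, y down, z forward; pixel columns grow to the right and rows downward; lengths in m; the calibration is good to about 2 mm. A picture is of the moment at which its call begins: read the wrist's pose just before it. camera_info takes no time and is no camera call; for the wrist camera it gives the pose at the moment of the call.
- job.sign_off(): hands the job in, once; it reports no verdict.
Trained networks look in the newest picture that a camera, given by its name, has taken for a name from the list of things; names that differ only in an ending like _2 or _b are one class to them, and where a whole thing is asked for, a point or a joint stands for the part that bears it (a point fixed in the world has none). Each returns a list of dicts, best first, with "score" (0 to 1); they miss things now and then, are a little off and sometimes report something else, mostly with a low value. They report only what shows in the picture. A call takes as long as a camera call.
- models.spot_in(target, camera): "point" ([x, y, z] in m, in world coordinates, good to about 4 mm: the middle of the surface that is visible of it).
- models.cut_out(target, camera): "mask" (400x640 bool, what is visible of it).
The state is a dict: "time_s": time; "qpos": joint angles; "joint_velocities": joint speeds; "effort": joint torques, N m; "tool_pos": TCP position; "tool_rot": TCP orientation; "force": force on the tool from outside, world axes, zero at the start; "wrist_torque": the same for the moment, N m; "grip_width": finger opening in m.
Only numpy, scipy, OpenCV 4.12 (cv2) and the standard library are available. Lean on these libraries where they do the work, as an engineer would, in place of code of your own. Each camera call takes 0.05 s, during which the arm holds its last target.

## Working session

There is one attempt and no reset: what is moved stays moved. The work goes in short steps, Python scripts to look and compute and a tool call to move; the robot and the scene stay as the last step left them, time stands still between calls to the robot, and variables do not carry over. Pictures are saved under pics/ and viewed, and the job is handed in when it is done.

Besides the shell and the picture viewer there is one more tool, called after ">>>" in YAML: its name, and indented under it one key for each argument. move_arm: Moves the arm, as the interface text tells. Its arguments: {"type":"object","properties":{"moves":{"type":"array","items":{"type":"array","items":{"type":"number"}}},"claw":{"type":"number"},"newtons":{"type":"number"}},"required":["moves"]}

```bash
mkdir -p pics; ls; python3 - <<'E'
from cell import env, read_camera, camera_info, job, models
import cv2
o=env.get_obs(); print(o, env.nose_length)
for n in ("scene","side","wrist"):
    p,d=read_camera(n); cv2.imwrite(f"pics/{n}0.png",p[:,:,::-1]); 
    c=camera_info(n); print(n,c)
E
```

```text
pics
{'time_s': 0.0, 'qpos': array([ 0.80916989, 18.43939178, -4.01530565, 83.17689785,  1.29573203,
       78.53917525, -3.25985278]), 'joint_velocities': array([ 0.0614068 ,  0.07713255, -0.01335689,  0.01819663,  0.02995268,
       -0.07841401, -0.06824731]), 'effort': array([-2.58547143e-04, -4.91284704e+01, -4.03903294e-01, -3.12526345e+01,
       -6.40594075e-02,  4.37659642e-02,  1.61017233e-04]), 'tool_pos': array([ 6.49460643e-01, -7.15805833e-05,  2.32440204e-01]), 'tool_rot': array([-9.01101809e+01, -6.55850307e-03, -8.99992907e+01]), 'force': array([-0.52061867, -0.9321132 , -0.87102505]), 'wrist_torque': array([-0.01173015,  0.03352504,  0.03802903]), 'grip_width': 0.08692199595743728} 0.011
scene {'fx': 389.2415785824945, 'fy': 389.2415785824945, 'cx': 318.1071713307096, 'cy': 201.629327427917, 'R': array([[ 0.28999878,  0.95701946,  0.00380303],
       [ 0.59519708, -0.17724368, -0.78378895],
       [-0.74942721,  0.22956139, -0.62101563]]), 't': array([-0.19378698, -0.21996817,  1.74260359])}
side {'fx': 428.17453730951246, 'fy': 428.17453730951246, 'cx': 327.90901858640154, 'cy': 198.3784839078823, 'R': array([[-0.80242713, -0.59654013, -0.01582962],
       [-0.43285018,  0.60009267, -0.67270314],
       [ 0.41079365, -0.5329434 , -0.73974314]]), 't': array([0.44206203, 0.28892896, 1.14351164])}
wrist {'fx': 348.49802045516145, 'fy': 348.49802045516145, 'cx': 319.26013978047826, 'cy': 206.4027222099561, 'R': array([[ 9.99997751e-01, -9.29166769e-05, -2.11888040e-03],
       [ 5.53703810e-04, -9.52956276e-01,  3.03107290e-01],
       [-2.04736410e-03, -3.03107781e-01, -9.52954081e-01]]), 't': array([-0.6494237 , -0.03791262,  0.39229574])}
```

View pics/scene0.png

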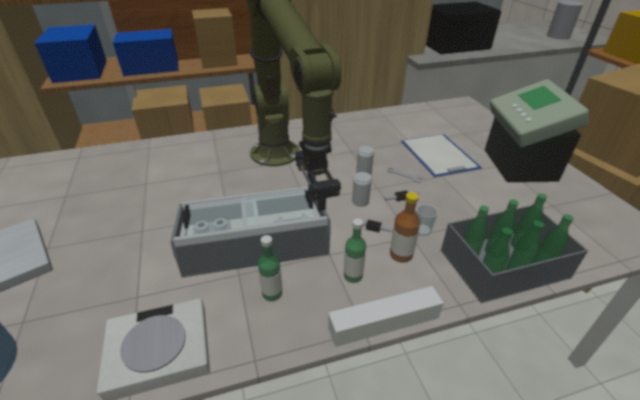

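View pics/side0.png

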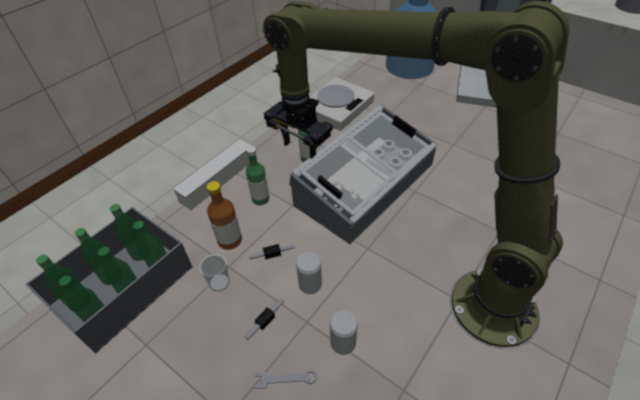

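View pics/wrist0.png

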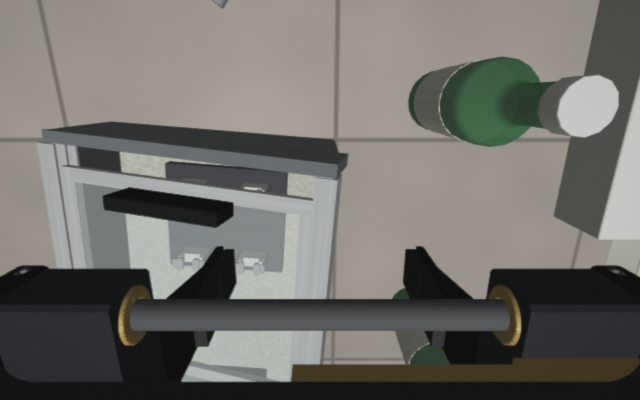

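```bash
python3 - <<'E'
from cell import env, read_camera, camera_info, job, models
import cv2,numpy as np
for n in ("scene","side"):
  for t in ["gauge1_mid","gauge2_mid","cabinet","rack","left_door_grip","right_door_grip","can1","brown","green1","beaker","spanner","seat0"]:
    try:
      r=models.spot_in(t,n)
      print(n,t,[(np.round(x["point"],3).tolist(),round(x["score"],2)) for x in r[:4]])
    except Exception as e: print(n,t,e)
print(env.get_obs()['time_s'])
E
```

```text
scene gauge1_mid [([0.471, 0.382, 0.018], 0.71)]
scene gauge2_mid [([0.603, 0.22, 0.019], 0.71)]
scene cabinet [([0.628, -0.205, 0.112], 0.55), ([0.756, 0.243, 0.131], 0.24)]
scene rack [([0.519, -0.302, 0.119], 0.66)]
scene left_door_grip [([0.757, 0.243, 0.129], 0.73), ([0.544, -0.095, 0.127], 0.64)]
scene right_door_grip [([0.522, -0.304, 0.117], 0.77)]
scene can1 [([0.462, 0.226, 0.075], 0.95), ([0.288, 0.312, 0.083], 0.86)]
scene brown [([0.757, 0.242, 0.13], 0.55), ([0.789, -0.165, 0.117], 0.46)]
scene green1 [([0.792, 0.067, 0.112], 0.88), ([0.787, -0.166, 0.118], 0.74)]
scene beaker [([0.667, 0.381, 0.061], 0.71), ([0.523, -0.301, 0.115], 0.15)]
scene spanner [([0.333, 0.483, 0.008], 0.49)]
scene seat0 []
side gauge1_mid [([0.461, 0.395, 0.017], 0.87), ([0.646, 0.384, 0.059], 0.73), ([0.512, -0.306, 0.119], 0.43)]
side gauge2_mid [([0.594, 0.227, 0.019], 0.59)]
side cabinet [([0.514, -0.122, 0.116], 0.96)]
side rack [([0.532, -0.022, 0.023], 0.67)]
side left_door_grip [([0.528, -0.086, 0.127], 0.62)]
side right_door_grip [([0.514, -0.119, 0.115], 0.71), ([0.511, -0.308, 0.116], 0.61)]
side can1 [([0.26, 0.337, 0.105], 0.7), ([0.422, 0.252, 0.099], 0.65), ([0.333, 0.476, 0.007], 0.62)]
side brown [([0.716, 0.27, 0.131], 0.69)]
side green1 [([0.76, -0.145, 0.07], 0.75), ([0.537, -0.024, 0.019], 0.61), ([0.76, 0.092, 0.111], 0.58)]
side beaker [([0.65, 0.386, 0.058], 0.7)]
side spanner [([0.332, 0.477, 0.009], 0.83)]
side seat0 [([0.532, -0.022, 0.018], 0.61)]
1.35
```

The side and wrist views show the clip rack in the left half, under the left door. The ring block is in the right half. Gauges are near (272,251) and (265,318) in the side view. Next I'll measure the bars, cabinet yaw and gauge axes.

```bash
cat > h.py <<'E'
from cell import env, read_camera, camera_info, job, models
import cv2,numpy as np
np.set_printoptions(precision=4,suppress=True)
def cloud(d,c):
    v,u=np.mgrid[0:400,0:640]
    P=np.stack([(u-c['cx'])/c['fx']*d,(v-c['cy'])/c['fy']*d,d],-1)
    return (P-c['t'])@c['R']
def proj(X,c):
    p=np.asarray(X)@c['R'].T+c['t']; return np.stack([p[...,0]/p[...,2]*c['fx']+c['cx'],p[...,1]/p[...,2]*c['fy']+c['cy']],-1)
def shot(n,tag):
    c=camera_info(n); p,d=read_camera(n); cv2.imwrite(f"pics/{tag}.png",p[:,:,::-1]); np.savez(f"{tag}.npz",p=p,d=d,**c); return p,d,c,cloud(d,c)
def load(tag):
    z=np.load(tag+".npz"); c={k:z[k] for k in('fx','fy','cx','cy','R','t')}; return z['p'],z['d'],c,cloud(z['d'],c)
E
python3 - <<'E'
from h import *
for n in ("scene","side","wrist"):
    p,d,c,X=shot(n,n+"1")
    dark=(p.max(-1)<45)&(d>0)
    for nm,(a,b,e,f) in dict(g1=(.40,.53,.3,.48),g2=(.53,.67,.14,.30),lb=(.42,.65,-.2,0.03),rb=(.42,.65,-.45,-.25)).items():
        for lo in ([.005] if nm[0]=='g' else [.1]):
            m=dark&(X[...,0]>a)&(X[...,0]<b)&(X[...,1]>e)&(X[...,1]<f)&(X[...,2]>lo)&(X[...,2]<(.05 if nm[0]=='g' else .17))
            Q=X[m]
            if len(Q)<8: print(n,nm,len(Q));continue
            top=Q[Q[:,2]>np.percentile(Q[:,2],50)]
            u,s,vt=np.linalg.svd(Q[:,:2]-Q[:,:2].mean(0),full_matrices=False)
            print(n,nm,len(Q),'lo',np.percentile(Q,3,axis=0),'hi',np.percentile(Q,97,axis=0),'mean',Q.mean(0),'dir',np.degrees(np.arctan2(vt[0,1],vt[0,0])))
E
```

```text
scene g1 30 lo [0.4711 0.3676 0.009 ] hi [0.4839 0.3915 0.0308] mean [0.4786 0.3793 0.0223] dir 97.37932676665801
scene g2 73 lo [0.5873 0.2002 0.0117] hi [0.6131 0.2297 0.0314] mean [0.6009 0.2146 0.0231] dir 53.28108848730282
scene lb 43 lo [ 0.5209 -0.0015  0.1431] hi [0.5837 0.0101 0.1614] mean [0.5548 0.003  0.1536] dir -5.936008359578468
scene rb 57 lo [ 0.5093 -0.3796  0.1388] hi [ 0.5534 -0.3678  0.1605] mean [ 0.5372 -0.3732  0.1523] dir -8.033849005753083
side g1 209 lo [0.4513 0.3713 0.0107] hi [0.4748 0.4154 0.0309] mean [0.461  0.3935 0.0255] dir 89.88482688797602
side g2 163 lo [0.5708 0.2049 0.0088] hi [0.6055 0.2447 0.031 ] mean [0.5871 0.2255 0.0238] dir 55.7980753071345
side lb 160 lo [0.4951 0.0039 0.1311] hi [0.5754 0.0171 0.16  ] mean [0.5348 0.0118 0.1468] dir 175.1518666346539
side rb 226 lo [ 0.4621 -0.3944  0.1115] hi [ 0.5486 -0.3608  0.1589] mean [ 0.5046 -0.3692  0.1379] dir 174.48601833583461
wrist g1 0
wrist g2 0
wrist lb 2980 lo [ 0.4987 -0.0002  0.1294] hi [0.5829 0.0141 0.1611] mean [0.5428 0.008  0.1485] dir -4.742625549996188
wrist rb 0
```

```bash
python3 - <<'E'
from h import *
p,d,c,X=load("side1")
cv2.imwrite("pics/s_g.png",cv2.resize(p[220:360,220:340,::-1],None,fx=5,fy=4,interpolation=cv2.INTER_CUBIC))
cv2.imwrite("pics/s_c.png",cv2.resize(p[90:250,270:450,::-1],None,fx=4,fy=3.7,interpolation=cv2.INTER_CUBIC))
E
```

```text
(no output)
```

View pics/s_g.png

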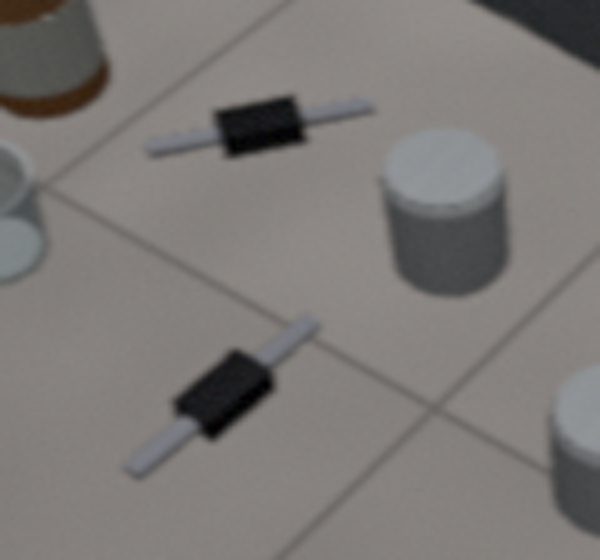

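View pics/s_c.png

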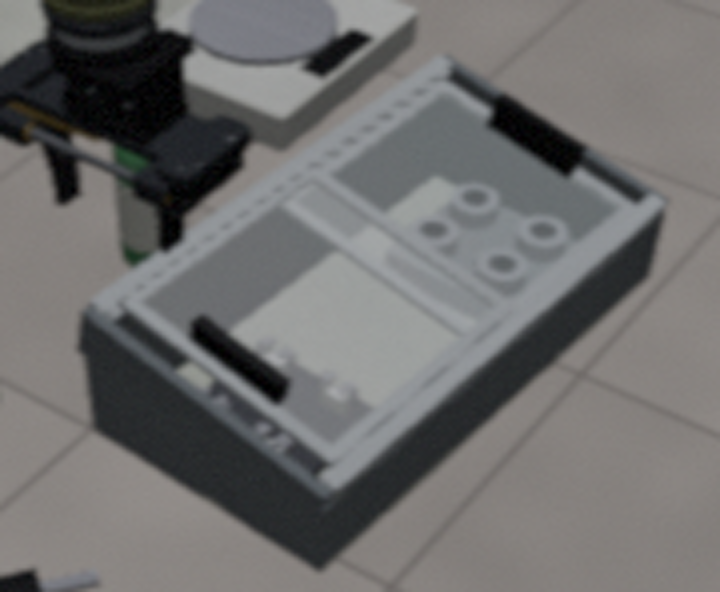

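Cabinet yaw is about -5°. The left bar centre is at (0.542, 0.007), with its top at about 0.15, and the left door is about 40 mm ajar. I'll push the bar with closed fingers.

>>> move_arm:
  moves:
    - [-12, 20, -38, 0, 1.5, 0]
    - [-24, 25, -75, 0, 3, 0]
    - [-32, 45, -109, 0, 5, 0]
    - [-34, 84, -109, 0, 5, 0]
    - [-34, 84, -109, 0, 5, 0]
  claw: 0
  newtons: 20

```text
time_s: 1.92
tool_pos: [0.5354, 0.0346, 0.1441]
tool_rot: [-90.6, -0.1, -94.9]
force: [-0.4, -0.5, -1.4]
grip_width: 0.0616
```

>>> move_arm:
  moves:
    - [0, -4, 4, 0, 0, 0]
    - [0, -4, 4, 0, 0, 0]
    - [0, -4, 4, 0, 0, 0]
    - [10, -4, 4, 0, 0, 0]
    - [25, -4, 4, 0, 0, 0]
    - [45, -4, 4, 0, 0, 0]
    - [65, -4, 4, 0, 0, 0]
    - [85, -4, 4, 0, 0, 0]
    - [105, -4, 4, 0, 0, 0]
    - [120, -4, 4, 0, 0, 0]
    - [120, -4, 4, 0, 0, 0]

```text
time_s: 2.83
tool_pos: [0.535, -0.0911, 0.1548]
tool_rot: [-89.9, -0.1, -95.4]
force: [-0.4, -1.1, 0.1]
grip_width: 0.0005
```

```bash
python3 - <<'E'
from h import *
p,d,c,X=shot("side","side2")
cv2.imwrite("pics/s_c2.png",cv2.resize(p[90:250,270:450,::-1],None,fx=4,fy=3.7,interpolation=cv2.INTER_CUBIC))
E
```

```text
(no output)
```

View pics/s_c2.png

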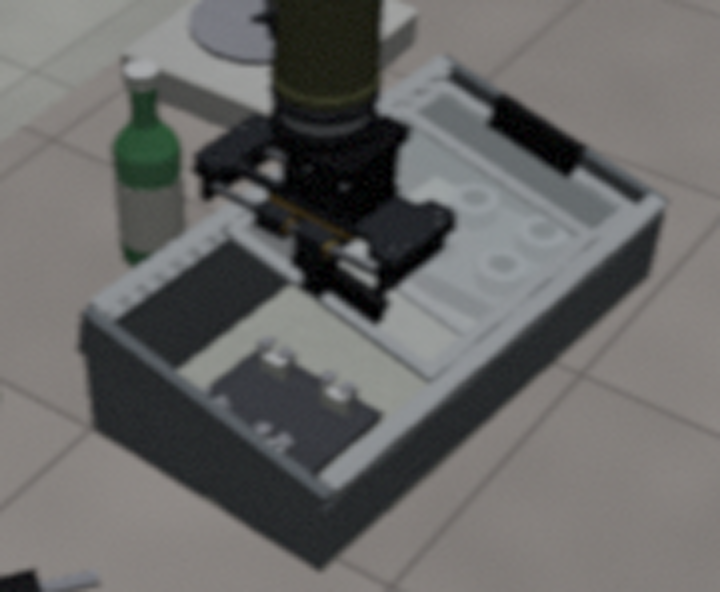

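The door is moving, with slide at about 0.15. I'll push further, slowly.

>>> move_arm:
  moves:
    - [10, 2, 0, 0, 0, 0]
    - [18, 3, 0, 0, 0, 0]
    - [24, 3, 0, 0, 0, 0]
    - [24, 3, 0, 0, 0, 0]

```text
time_s: 3.22
tool_pos: [0.5323, -0.1114, 0.1505]
tool_rot: [-90.0, -0.1, -95.1]
force: [1.1, -0.3, 0.0]
grip_width: 0.0007
```

>>> move_arm:
  moves:
    - [6, 0, 1, 0, 0, 0]
    - [12, 0, 1, 0, 0, 0]
    - [17, 0, 1, 0, 0, 0]
    - [17, 0, 1, 0, 0, 0]

```text
time_s: 3.55
tool_pos: [0.5316, -0.1286, 0.1503]
tool_rot: [-90.0, -0.1, -95.1]
force: [-0.1, -0.5, 0.4]
grip_width: 0.0004
```

>>> move_arm:
  moves:
    - [-10, 0, 0, 0, 0, 0]
    - [-25, -35, 4, 0, 0, 0]
    - [-50, -70, 8, 0, 0, 0]
    - [-75, -105, 12, 0, 0, 0]
    - [-80, -115, 15, 0, 0, 0]
    - [-80, -115, 15, 0, 0, 0]
    - [-80, -115, 15, 0, 0, 0]

```text
time_s: 4.13
tool_pos: [0.5544, -0.0475, 0.2662]
tool_rot: [-89.9, -0.0, -94.9]
force: [-0.9, -0.3, 0.2]
grip_width: 0.0002
```

```bash
python3 - <<'E'
from h import *
p,d,c,X=shot("wrist","w3")
cv2.imwrite("pics/w3b.png",cv2.resize(p[:,:,::-1],(800,500)))
print(env.get_obs()['tool_pos'],env.get_obs()['time_s'])
E
```

```text
[ 0.5535 -0.0486  0.2648] 4.1833
```

View pics/w3b.png

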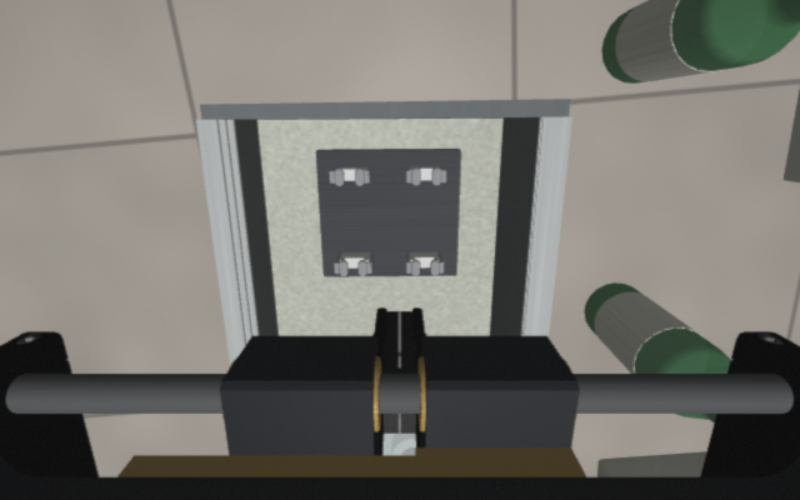

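The wrist view shows the rack under the opening, with plate corners near (317,150), (460,149), (457,275) and (323,276). The four clips are at about (350,176), (426,176), (353,265) and (425,264).

```bash
python3 - <<'E'
from h import *
p,d,c,X=load("w3")
pp=p.astype(int)
# plate mask
z=X[...,2]
box=np.zeros((400,640),bool); box[112:228,240:380]=1
pl=box&(abs(z-.02)<.006)&(p.max(-1)<100)
Q=X[pl]; print('plate',len(Q),Q.mean(0)); r=cv2.minAreaRect((Q[:,:2]*1000).astype(np.float32)); print(r)
for zc in np.percentile(z[box],[1,5,25,50,75,95,99]): print(round(zc,4))
cl=box&(z>.03)
n,l,st,ce=cv2.connectedComponentsWithStats(cl.astype(np.uint8))
for i in range(1,n):
    if st[i,4]>15:
        Q=X[l==i]; print(ce[i],st[i,4],Q.mean(0),Q.min(0),Q.max(0))
# wall / cabinet top frame
for u in range(170,450,10):
    col=X[78:92,u]; print(u,col[np.argmax(col[:,2])],end=';')
E
```

```text
plate 9373 [ 0.546  -0.0439  0.0202]
((545.3037109375, -48.78578186035156), (119.07676696777344, 128.38882446289062), 85.57909393310547)
0.0068
0.0075
0.009
0.0199
0.0208
0.0526
0.0557
[340.5622 139.9171] 386 [ 0.5803 -0.0107  0.0524] [ 0.5616 -0.0198  0.0301] [0.5966 0.035  0.4174]
[280.0328 140.5884] 396 [ 0.5175 -0.0063  0.05  ] [ 0.5004 -0.0143  0.0307] [0.5616 0.035  0.4174]
[283.0168 211.3894] 416 [ 0.5114 -0.0842  0.0492] [ 0.4943 -0.0935  0.03  ] [0.5616 0.035  0.4174]
[339.4754 211.    ] 406 [ 0.5741 -0.0895  0.0481] [ 0.5575 -0.0992  0.0304] [0.5909 0.035  0.4174]
170 [0.434  0.0504 0.0999];180 [0.444  0.0503 0.1033];190 [0.4539 0.0526 0.1053];200 [0.463  0.0526 0.1072];210 [0.4713 0.0495 0.1084];220 [0.481  0.0509 0.1121];230 [0.4893 0.0502 0.1121];240 [0.498  0.0494 0.1145];250 [0.5066 0.0494 0.1162];260 [0.5142 0.0425 0.1179];270 [0.5229 0.0456 0.1192];280 [0.5311 0.0433 0.1214];290 [0.5394 0.0441 0.1232];300 [0.5473 0.0426 0.1244];310 [0.555  0.0389 0.1269];320 [0.5633 0.0434 0.128 ];330 [0.5707 0.0375 0.13  ];340 [0.5784 0.0368 0.1317];350 [0.5861 0.0383 0.1331];360 [0.5935 0.0355 0.1352];370 [0.6011 0.0363 0.1364];380 [0.6085 0.0406 0.1383];390 [0.6158 0.0393 0.1394];400 [0.6229 0.0407 0.1415];410 [0.6301 0.0351 0.1422];420 [0.6371 0.0359 0.1437];430 [0.6438 0.0367 0.1459];440 [0.5616 0.035  0.4174];
```

>>> move_arm:
  moves:
    - [-38, -5, -7, 0, 0, 0]
    - [-76, -5, -14, 0, 0, 0]
    - [-114, -5, -21, 0, 0, 0]
    - [-152, -5, -28, 0, 0, 0]
    - [-190, -5, -36, 0, 0, 0]
    - [-226, -5, -43, 0, 0, 0]
    - [-226, -5, -43, 0, 0, 0]
    - [-226, -5, -43, 0, 0, 0]
    - [-226, -5, -43, 0, 0, 0]
  claw: 50

```text
time_s: 4.93
tool_pos: [0.5305, 0.1786, 0.2689]
tool_rot: [-90.1, -0.1, -95.1]
force: [0.4, -1.1, -0.4]
grip_width: 0.0483
```

```bash
python3 - <<'E'
from h import *
p,d,c,X=shot("wrist","w4")
o=env.get_obs();print(o['tool_pos'],o['tool_rot'],o['time_s'],o['qpos'])
cv2.imwrite("pics/w4b.png",cv2.resize(p[:,:,::-1],(800,500)))
p,d,c,X3=load("w3"); z=X3[...,2]
for n,(a,b) in dict(fl=(340,140),nl=(280,140),nr=(283,211),fr=(339,211)).items():
    m=np.zeros((400,640),bool); m[b-14:b+15,a-20:a+20]=1; m&=(z>.04)&(z<.06); Q=X3[m]; print(n,len(Q),(Q.min(0)+Q.max(0))/2,Q.min(0),Q.max(0),Q.mean(0))
E
```

```text
[0.5308 0.1779 0.2693] [-90.0892  -0.1177 -95.1831] 4.9833 [-10.0283   7.1659 -12.3467  92.6962   1.6142  80.4391 -27.7365]
fl 276 [ 0.5803 -0.0118  0.0498] [ 0.564  -0.0198  0.0425] [ 0.5966 -0.0039  0.0571] [ 0.5802 -0.0114  0.0534]
nl 288 [ 0.517  -0.0068  0.0502] [ 0.5004 -0.0143  0.0434] [0.5336 0.0006 0.057 ] [ 0.5174 -0.0066  0.0535]
nr 260 [ 0.5108 -0.0858  0.0488] [ 0.4943 -0.0935  0.0401] [ 0.5272 -0.0782  0.0575] [ 0.5112 -0.0854  0.0527]
fr 249 [ 0.5742 -0.0914  0.0491] [ 0.5575 -0.0992  0.0413] [ 0.5909 -0.0836  0.0569] [ 0.5737 -0.0907  0.0527]
```

View pics/w4b.png

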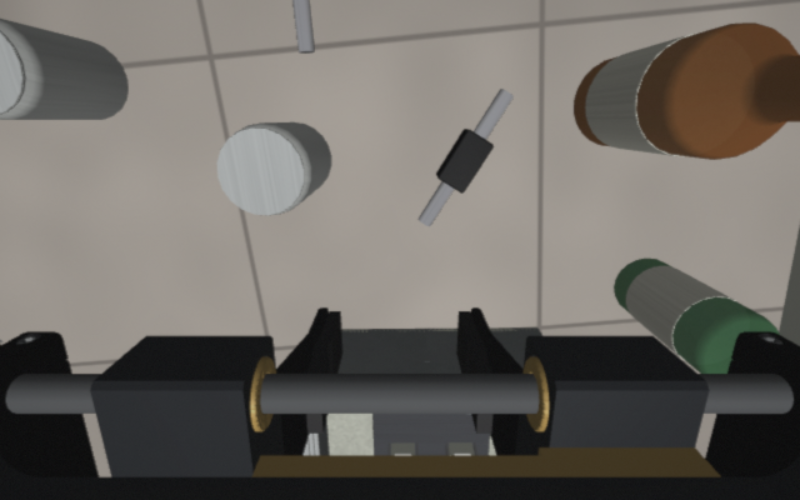

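Gauge 2 is clear: grip at (465,160), ends at (505,92) and (427,222). A can is about 130 mm to its left, and gauge 1 is only partly in view at the top.

```bash
python3 - <<'E'
from h import *
p,d,c,X=load("w4")
z=X[...,2]; box=np.zeros((400,640),bool); box[60:190,325:420]=1
m=box&(z>.007)&(z<.04)
Q=X[m];print(len(Q),Q.mean(0))
g=m&(z>.0255); G=X[g]; r=cv2.minAreaRect((G[:,:2]*1000).astype(np.float32)); print('grip',len(G),G.mean(0),r)
s=m&(z<.0225)&(p.max(-1)>90); S=X[s]; 
r=cv2.minAreaRect((S[:,:2]*1000).astype(np.float32)); print('steel',len(S),r)
def q(uv,zz):
    ray=np.array([(uv[0]-c['cx'])/c['fx'],(uv[1]-c['cy'])/c['fy'],1])@c['R']; C=-c['R'].T@c['t']; return C+ray*(zz-C[2])/ray[2]
a=q((505/1.25,92/1.25),.018);b=q((427/1.25,222/1.25),.018);print(a,b,(a+b)/2,np.linalg.norm(a-b),np.degrees(np.arctan2(*(a-b)[1::-1])))
for n,t in (('can1','wrist'),('brown','wrist')):
    for x in models.spot_in(n,t): print(n,x['point'],x['score'])
pp,dd,cc,XX=load('side1'); 
def q2(uv,zz):
    ray=np.array([(uv[0]-cc['cx'])/cc['fx'],(uv[1]-cc['cy'])/cc['fy'],1])@cc['R']; C=-cc['R'].T@cc['t']; return C+ray*(zz-C[2])/ray[2]
a=q2((246,337),.018);b=q2((283,300.5),.018);print('g1',a,b,(a+b)/2,np.linalg.norm(a-b),np.degrees(np.arctan2(*(a-b)[1::-1])))
a=q2((250,257),.018);b=q2((294,246),.018);print('g2',a,b,(a+b)/2)
# can position: top points
m=(z>.11)&(z<.12); Y=X[m]; 
n,l=cv2.connectedComponents(m.astype(np.uint8))
for i in range(1,n):
    if (l==i).sum()>300: print('top', X[l==i].mean(0),(l==i).sum())
E
```

```text
2206 [0.5931 0.2224 0.0238]
grip 1154 [0.5927 0.2204 0.028 ] ((592.691162109375, 219.96115112304688), (49.832271575927734, 28.182096481323242), 53.61890411376953)
steel 931 ((590.1851806640625, 221.90786743164062), (135.73753356933594, 20.461549758911133), 53.68035888671875)
[0.6306 0.2748 0.018 ] [0.5556 0.1663 0.018 ] [0.5931 0.2205 0.018 ] 0.13196042810506856 55.36499747289561
can1 [0.2941, 0.3141, 0.0846] 0.89
can1 [0.4461, 0.2364, 0.1154] 0.84
can1 [0.7093, 0.2622, 0.1516] 0.39
brown [0.7111, 0.2621, 0.1544] 0.68
g1 [0.4674 0.4576 0.018 ] [0.4588 0.3249 0.018 ] [0.4631 0.3912 0.018 ] 0.13301575351020153 86.26375318977239
g2 [0.6278 0.2748 0.018 ] [0.5494 0.1695 0.018 ] [0.5886 0.2222 0.018 ]
top [0.2885 0.3104 0.1148] 1010
top [0.7016 0.26   0.115 ] 633
top [0.4393 0.2352 0.1152] 3833
top [0.7527 0.093  0.115 ] 470
```

>>> move_arm:
  moves:
    - [-12, 30, 14, 0, 6.5, 0]
    - [-24, 60, 29, 0, 13, 0]
    - [-36, 95, 44, 0, 19.5, 0]
    - [-47, 130, 58, 0, 26, 0]
    - [-47, 160, 58, 0, 31.2, 0]
    - [-47, 190, 58, 0, 31.2, 0]
    - [-47, 190, 58, 0, 31.2, 0]
    - [-47, 190, 58, 0, 31.2, 0]
  claw: 60
  newtons: 60

```text
time_s: 5.75
tool_pos: [0.5917, 0.2202, 0.079]
tool_rot: [-90.1, -0.2, -126.3]
force: [-0.8, -0.1, 0.6]
grip_width: 0.0598
```

>>> move_arm:
  moves:
    - [0, 20, 1, 0, 0, 0]
    - [0, 40, 1, 0, 0, 0]
    - [0, 57, 1, 0, 0, 0]
    - [0, 57, 1, 0, 0, 0]
    - [0, 57, 1, 0, 0, 0]

```text
time_s: 6.17
tool_pos: [0.5946, 0.2213, 0.0255]
tool_rot: [-89.9, 0.1, -126.2]
force: [0.8, 0.1, 0.3]
grip_width: 0.0598
```

>>> move_arm:
  moves:
    - [0, 0, 0, 0, 0, 0]
    - [0, 0, 0, 0, 0, 0]
    - [0, 0, 0, 0, 0, 0]
    - [0, 0, 0, 0, 0, 0]
    - [0, 0, 0, 0, 0, 0]
    - [0, 0, 0, 0, 0, 0]
  claw: 0

```text
time_s: 6.67
tool_pos: [0.5935, 0.2217, 0.0239]
tool_rot: [-90.0, 0.0, -126.2]
force: [-1.7, -0.7, 2.1]
grip_width: 0.0276
```

Gripped at 27.6 mm. I'll lift it and carry it over seat 1, turning it back to the cabinet's axes.

>>> move_arm:
  moves:
    - [0, -20, 0, 0, 0, 0]
    - [0, -55, 0, 0, 0, 0]
    - [5, -95, 3, 0, 0, 0]
    - [25, -130, 16, 0, -4, 0]
    - [54, -165, 35, 0, -9, 0]
    - [84, -190, 54, 0, -14, 0]
    - [114, -190, 73, 0, -19, 0]
    - [145, -190, 93, 0, -24, 0]
    - [176, -190, 113, 0, -29, 0]
    - [206, -190, 132, 0, -31.7, 0]
    - [228, -190, 147, 0, -31.7, 0]
    - [228, -190, 147, 0, -31.7, 0]
    - [228, -190, 147, 0, -31.7, 0]

```text
time_s: 7.75
tool_pos: [0.5769, -0.0517, 0.2133]
tool_rot: [-90.0, -0.0, -94.8]
force: [0.3, 0.1, -1.2]
grip_width: 0.0276
```

```bash
python3 - <<'E'
from h import *
p,d,c,X=shot("wrist","w5")
o=env.get_obs();print(o['tool_pos'],o['tool_rot'],o['time_s'],o['qpos'],o['force'])
cv2.imwrite("pics/w5b.png",cv2.resize(p[:,:,::-1],(800,500)))
E
```

```text
[ 0.5771 -0.0492  0.2133] [-90.032    0.0434 -94.5715] 7.8 [ 6.3604 10.5911 -4.6323 95.0701  0.8364 74.4041 -2.9901] [-1.0437  1.1431 -1.4535]
```

View pics/w5b.png

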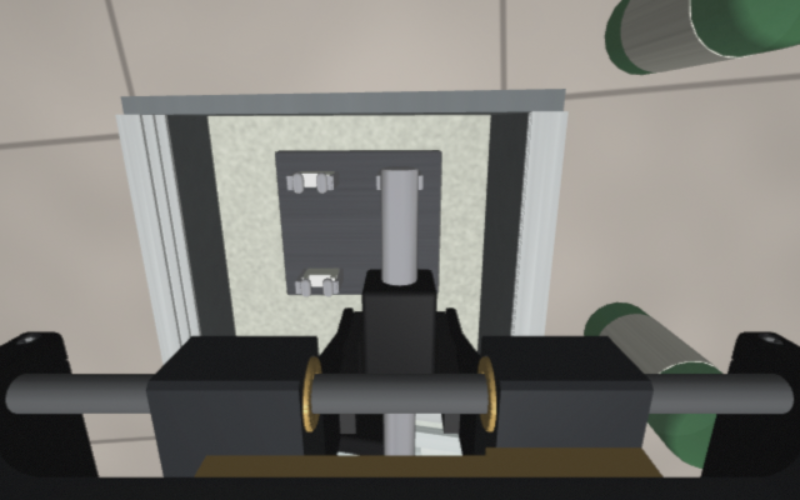

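Gauge 2 is aligned over the far clips. Before descending I'll check clearance to the back rail.

```bash
python3 - <<'E'
from h import *
p,d,c,X=load("w5")
ax=np.array([np.cos(np.radians(-4.5)),np.sin(np.radians(-4.5))]); ay=np.array([-ax[1],ax[0]])
O=np.array([.5454,-.0487])
for v in (110,150,200,240):
    row=X[v]; xs=(row[:,:2]-O)@ax*1000; ys=(row[:,:2]-O)@ay*1000
    print('row',v)
    for u in list(range(92,190,8))+list(range(385,465,6)): print((int(xs[u]),int(ys[u]),int(row[u,2]*1000)),end=' ')
    print()
E
```

```text
row 110
(-196, 69, 0) (-127, 72, 101) (-119, 73, 104) (-114, 73, 104) (-112, 72, 96) (-112, 72, 85) (-117, 71, 63) (-117, 70, 49) (-117, 70, 34) (-116, 69, 17) (-113, 69, 7) (-105, 69, 8) (-97, 69, 7) (96, 68, 8) (102, 68, 7) (103, 69, 33) (103, 70, 57) (103, 71, 79) (103, 71, 97) (102, 72, 113) (96, 73, 149) (99, 73, 150) (102, 73, 151) (105, 73, 152) (109, 73, 152) (171, 67, 0) (176, 67, 0) 
row 150
(-205, 29, 0) (-196, 29, 0) (-126, 44, 102) (-119, 44, 104) (-119, 42, 93) (-112, 42, 95) (-110, 41, 86) (-116, 37, 61) (-117, 35, 45) (-117, 33, 28) (-117, 30, 10) (-109, 30, 9) (-101, 29, 8) (99, 28, 7) (103, 30, 18) (102, 34, 46) (103, 37, 68) (102, 40, 88) (103, 43, 105) (95, 49, 148) (98, 50, 150) (101, 50, 150) (104, 50, 152) (108, 50, 153) (169, 27, 0) (174, 27, 1) (181, 27, 2) 
row 200
(-215, -24, 1) (-207, -25, 0) (-199, -25, 0) (-127, 4, 102) (-120, 5, 103) (-114, 5, 103) (-112, 2, 95) (-111, 0, 85) (-116, -7, 60) (-116, -12, 45) (-116, -17, 27) (-116, -23, 8) (-108, -23, 7) (102, -24, 6) (102, -16, 32) (103, -9, 57) (102, -2, 81) (102, 3, 99) (96, 14, 139) (97, 18, 150) (100, 18, 150) (104, 18, 152) (108, 18, 152) (169, -27, -1) (174, -26, 0) (182, -27, 0) (188, -27, 0) 
row 240
(-225, -72, 0) (-215, -71, 1) (-208, -72, 0) (-198, -72, 0) (-127, -28, 102) (-119, -28, 105) (-119, -32, 94) (-112, -33, 93) (-110, -37, 84) (-116, -48, 56) (-117, -55, 39) (-117, -63, 21) (-113, -69, 8) (102, -67, 14) (102, -54, 44) (103, -44, 68) (102, -35, 90) (102, -27, 109) (95, -9, 149) (99, -9, 151) (103, -9, 151) (107, -9, 151) (166, -73, 1) (173, -74, 0) (180, -74, 0) (187, -74, 0) (193, -73, 0)
```

The back rail's inner edge is 95 mm from the rack centre, so a vertical tool would hit it with the gripper body. I'll tilt the tool 27° toward the robot, since the gauge's roll doesn't matter, and then descend.

>>> move_arm:
  moves:
    - [0, 0, -1, 7, 0, 0]
    - [0, 0, -2, 14, 0, 0]
    - [0, 10, -4, 21, 0, 0]
    - [0, 30, -4.5, 27, 0, 0]
    - [0, 60, -4.5, 27, 0, 0]
    - [0, 90, -4.5, 27, 0, 0]
    - [0, 115, -4.5, 27, 0, 0]
    - [0, 130, -4.5, 27, 0, 0]
    - [0, 130, -4.5, 27, 0, 0]
    - [0, 130, -4.5, 27, 0, 0]
    - [0, 130, -4.5, 27, 0, 0]

```text
time_s: 8.72
tool_pos: [0.5741, -0.0477, 0.085]
tool_rot: [-62.9, 0.0, -94.4]
force: [0.4, 0.3, -1.0]
grip_width: 0.0276
```

```bash
python3 - <<'E'
from h import *
p,d,c,X=shot("side","s6")
q=p
o=env.get_obs();print(o['tool_pos'],o['tool_rot'],o['time_s'],o['force'],o['grip_width'])
a=cv2.resize(p[90:250,270:450,::-1],(400,356),interpolation=cv2.INTER_CUBIC)
p,d,c,X=shot("wrist","w6")
b=cv2.resize(p[60:400,100:540,::-1],(400,309))
im=np.zeros((356,800,3),np.uint8); im[:,:400]=a; im[:309,400:]=b
cv2.imwrite("pics/c6.png",im)
E
```

```text
[ 0.5744 -0.048   0.0855] [-62.828    0.0152 -94.4254] 8.7667 [-0.6752  0.6587 -0.7274] 0.027502517716872458
```

View pics/c6.png

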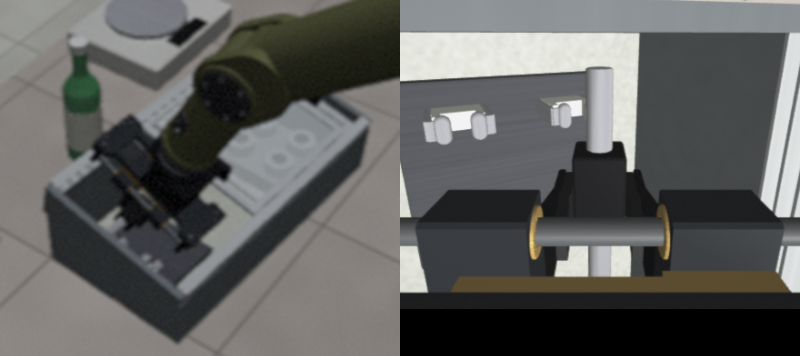

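>>> move_arm:
  moves:
    - [0, 6.4, -4.9, 0, 0, 0]
    - [0, 11.8, -7.7, 0, 0, 0]
    - [0, 14.5, -9.1, 0, 0, 0]
    - [0, 17.1, -10.4, 0, 0, 0]
    - [0, 17.1, -10.4, 0, 0, 0]

```text
time_s: 9.23
tool_pos: [0.5725, -0.0488, 0.0643]
tool_rot: [-62.9, 0.0, -94.5]
force: [0.8, 0.3, 2.4]
grip_width: 0.0277
```

>>> move_arm:
  moves:
    - [0, 3.6, -1.8, 0, 0, 0]
    - [0, 7.1, -3.6, 0, 0, 0]
    - [0, 9.8, -5.0, 0, 0, 0]
    - [0, 12.5, -6.4, 0, 0, 0]
    - [0, 12.5, -6.4, 0, 0, 0]

```text
time_s: 9.65
tool_pos: [0.5718, -0.0488, 0.0523]
tool_rot: [-62.9, -0.0, -94.5]
force: [-21.9, 1.4, 33.4]
grip_width: 0.0275
```

```bash
python3 - <<'E'
from h import *
p,d,c,X=shot("side","s7")
o=env.get_obs();print(o['tool_pos'],o['tool_rot'],o['time_s'],o['force'],o['wrist_torque'])
a=cv2.resize(p[90:250,270:450,::-1],(400,356),interpolation=cv2.INTER_CUBIC)
p,d,c,X=shot("wrist","w7")
b=cv2.resize(p[60:400,100:540,::-1],(400,309))
im=np.zeros((356,800,3),np.uint8); im[:,:400]=a; im[:309,400:]=b
cv2.imwrite("pics/c7.png",im)
E
```

```text
[ 0.5717 -0.0488  0.0523] [-62.9157  -0.033  -94.5135] 9.7 [-22.5945   2.404   32.6291] [ 0.1673  1.7713 -0.0261]
```

View pics/c7.png

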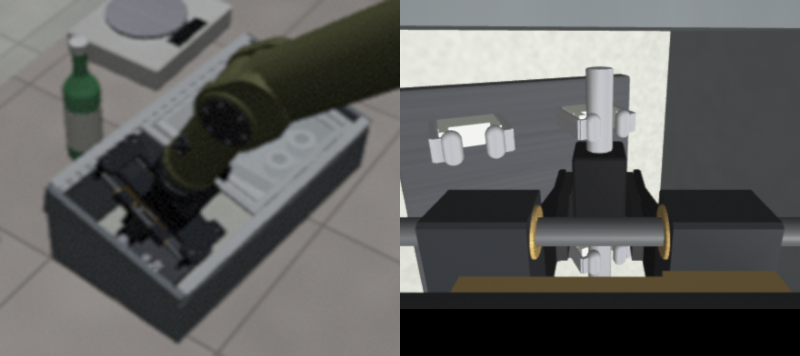

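>>> move_arm:
  moves:
    - [0, -1.5, -1, 0, 0, 0]
    - [0, -2.5, -1, 0, 0, 0]
    - [0, -2.5, -1, 0, 0, 0]

```text
time_s: 10.0
tool_pos: [0.571, -0.0487, 0.0526]
tool_rot: [-62.8, 0.0, -94.5]
force: [1.0, -0.0, 5.7]
grip_width: 0.0274
```

Force fell from 33 N to 6 N for 0.3 mm of motion, so the gauge is on the hard saddle. I'll release and retreat.

>>> move_arm:
  moves:
    - [0, 0, 0, 0, 0, 0]
    - [0, 0, 0, 0, 0, 0]
    - [0, 0, 0, 0, 0, 0]
    - [0, 0, 0, 0, 0, 0]
    - [0, -10, 0, 0, 0, 0]
    - [0, -18, 0, 0, 0, 0]
    - [0, -40, 12, 0, 0, 0]
    - [0, -70, 27, 0, 0, 0]
    - [0, -100, 42, 0, 0, 0]
    - [0, -130, 57, 0, 0, 0]
    - [0, -158, 71, 0, 0, 0]
    - [0, -158, 71, -7, 0, 0]
    - [0, -158, 71, -14, 0, 0]
    - [0, -158, 71, -21, 0, 0]
    - [0, -158, 71, -27, 0, 0]
    - [0, -158, 71, -27, 0, 0]
    - [0, -158, 71, -27, 0, 0]
  claw: 44

```text
time_s: 11.42
tool_pos: [0.5611, -0.0478, 0.2226]
tool_rot: [-90.1, 0.0, -94.5]
force: [-0.4, -0.0, -0.6]
grip_width: 0.044
```

```bash
python3 - <<'E'
from h import *
p,d,c,X=shot("wrist","w8")
o=env.get_obs();print(o['tool_pos'],o['tool_rot'],o['time_s'],o['force'],o['grip_width'])
cv2.imwrite("pics/w8b.png",cv2.resize(p[:,:,::-1],(800,500)))
E
```

```text
[ 0.5603 -0.0478  0.2233] [-90.0364   0.0028 -94.4919] 11.4667 [-0.0548 -0.0471 -0.7067] 0.0441718077492828
```

View pics/w8b.png

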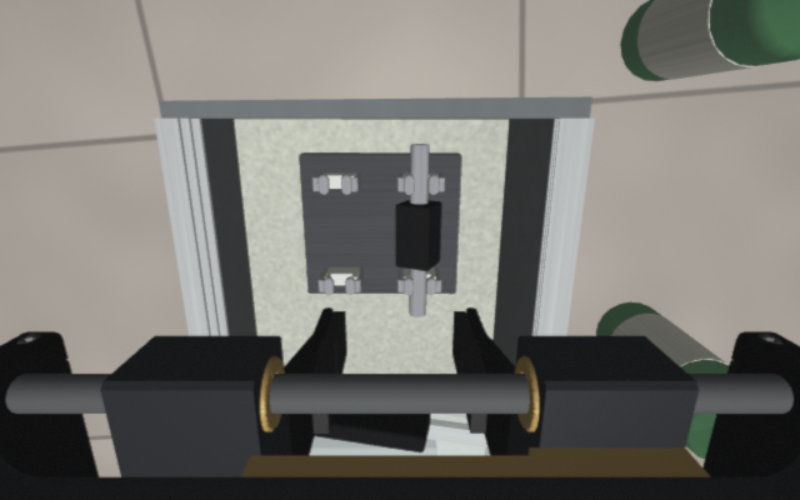

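Gauge 2 sits in the far clips, rod ends at (419,155) and (418,305). I'll check its height and position.

```bash
python3 - <<'E'
from h import *
p,d,c,X=load("w8")
print('end top rows');
for (u0,u1,v0,v1) in ((328,344,116,138),(326,342,238,252),(328,344,150,160)):
    Q=X[v0:v1,u0:u1].reshape(-1,3); Q=Q[(Q[:,2]>.03)&(Q[:,2]<.08)]
    t=Q[Q[:,2]>np.percentile(Q[:,2],70)]; print(len(Q),np.percentile(Q[:,2],[50,90,97]),Q.min(0),Q.max(0),t.mean(0))
# both rods' mid from box
Q=X[112:256,312:360].reshape(-1,3);Q=Q[(Q[:,2]>.042)&(Q[:,2]<.08)]; print(Q.min(0),Q.max(0))
E
```

```text
end top rows
340 [0.0497 0.0511 0.0516] [ 0.5728 -0.0032  0.0419] [0.5877 0.0164 0.0528] [0.5802 0.0068 0.051 ]
189 [0.05   0.0514 0.0518] [ 0.5636 -0.1188  0.0435] [ 0.5777 -0.1014  0.0525] [ 0.5709 -0.1089  0.0512]
154 [0.0504 0.0535 0.0551] [ 0.5713 -0.024   0.0451] [ 0.5855 -0.0131  0.057 ] [ 0.5762 -0.0167  0.0528]
[ 0.5569 -0.1191  0.042 ] [0.597  0.0168 0.0636]
```

Both rod ends top out at 51 mm, so the centre is at 44 mm and the gauge is home. On to gauge 1.

>>> move_arm:
  moves:
    - [-35, -10, -11, 0, 0, 0]
    - [-70, -20, -22, 0, 0, 0]
    - [-105, -30, -33, 0, 0, 0]
    - [-140, -30, -45, 0, 0, 0]
    - [-175, -30, -57, 0, 0, 0]
    - [-210, -30, -69, 0, 0, 0]
    - [-248, -30, -81, 0, 0, 0]
    - [-286, -30, -93, 0, 0, 0]
    - [-323, -30, -105, 0, 0, 0]
    - [-323, -30, -105, 0, 0, 0]
    - [-323, -30, -105, 0, 0, 0]
  claw: 60

```text
time_s: 12.38
tool_pos: [0.4788, 0.2846, 0.255]
tool_rot: [-89.9, 0.0, -94.1]
force: [0.5, -0.5, 0.9]
grip_width: 0.0597
```

```bash
python3 - <<'E'
from h import *
p,d,c,X=shot("wrist","w9")
o=env.get_obs();print(o['tool_pos'],o['tool_rot'],o['time_s'],o['grip_width'])
cv2.imwrite("pics/w9b.png",cv2.resize(p[:,:,::-1],(800,500)))
z=X[...,2]
g=(z>.024)&(z<.033)&(X[...,0]>.4)&(X[...,0]<.53)&(X[...,1]>.33)&(X[...,1]<.46)&(p.max(-1)<70); G=X[g]; r=cv2.minAreaRect((G[:,:2]*1000).astype(np.float32)); print('grip',len(G),G.mean(0),r)
s=(z>.012)&(z<.0225)&(p.max(-1)>90)&(X[...,0]>.4)&(X[...,0]<.53)&(X[...,1]>.3)&(X[...,1]<.5); S=X[s]; 
r=cv2.minAreaRect((S[:,:2]*1000).astype(np.float32)); print('steel',len(S),r)
E
```

```text
[0.4802 0.2822 0.2549] [-89.8592  -0.0357 -94.3747] 12.4333 0.06017339841124909
grip 1380 [0.466  0.3905 0.0281] ((465.9022216796875, 390.0999450683594), (49.510719299316406, 27.304330825805664), 88.09265899658203)
steel 1150 ((469.5555419921875, 389.96771240234375), (135.75848388671875, 20.976024627685547), 88.26849365234375)
```

View pics/w9b.png

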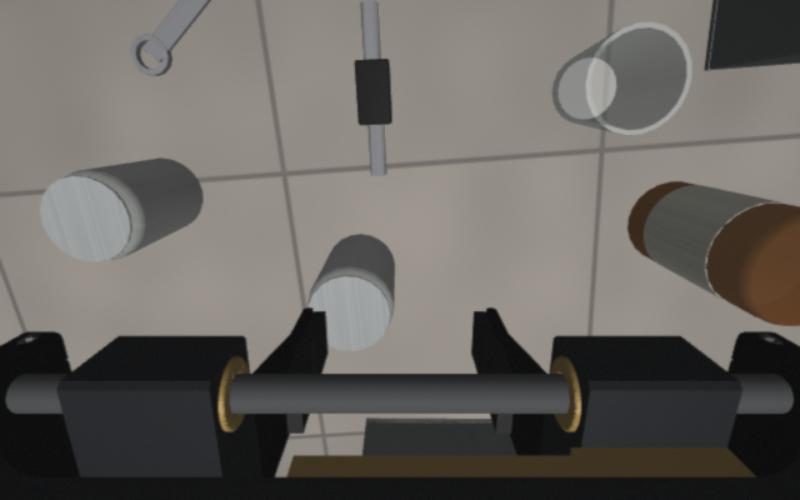

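>>> move_arm:
  moves:
    - [-36, 15, -8, 0, -1, 0]
    - [-72, 40, -16, 0, -2.5, 0]
    - [-106, 70, -22.5, 0, -2.5, 0]
    - [-106.5, 105, -22.5, 0, -2.5, 0]
    - [-106.5, 140, -22.5, 0, -2.5, 0]
    - [-106.5, 175, -22.5, 0, -2.5, 0]
    - [-106.5, 175, -22.5, 0, -2.5, 0]
    - [-106.5, 175, -22.5, 0, -2.5, 0]

```text
time_s: 13.1
tool_pos: [0.4674, 0.3871, 0.0783]
tool_rot: [-90.1, -0.2, -92.1]
force: [0.1, 0.3, 0.6]
grip_width: 0.0603
```

>>> move_arm:
  moves:
    - [-1, 20, -1, 0, 0, 0]
    - [-2, 40, -1, 0, 0, 0]
    - [-2, 55, -1, 0, 0, 0]
    - [-2, 55, -1, 0, 0, 0]
    - [-2, 55, -1, 0, 0, 0]

```text
time_s: 13.52
tool_pos: [0.4682, 0.3922, 0.0268]
tool_rot: [-89.8, 0.1, -92.1]
force: [0.3, 0.5, 0.3]
grip_width: 0.0599
```

>>> move_arm:
  moves:
    - [0, 0, 0, 0, 0, 0]
    - [0, 0, 0, 0, 0, 0]
    - [0, 0, 0, 0, 0, 0]
    - [0, 0, 0, 0, 0, 0]
    - [0, 0, 0, 0, 0, 0]
    - [0, 0, 0, 0, 0, 0]
  claw: 0

```text
time_s: 14.02
tool_pos: [0.4664, 0.3924, 0.0246]
tool_rot: [-90.0, 0.0, -92.0]
force: [-2.3, -0.1, 2.1]
grip_width: 0.0279
```

>>> move_arm:
  moves:
    - [0, -20, 0, 0, 0, 0]
    - [0, -55, 0, 0, 0, 0]
    - [0, -95, 0, 0, 0, 0]
    - [15, -130, 2, 0, 0, 0]
    - [48, -160, 7, 0, 1, 0]
    - [85, -180, 12, 0, 2, 0]
    - [124, -190, 18, 0, 2.5, 0]
    - [164, -190, 23, 0, 2.5, 0]
    - [204, -190, 29, 0, 2.5, 0]
    - [244, -190, 35, 0, 2.5, 0]
    - [284, -190, 40, 0, 2.5, 0]
    - [324, -190, 46, 0, 2.5, 0]
    - [364, -190, 52, 0, 2.5, 0]
    - [402, -190, 57, 0, 2.5, 0]
    - [434.5, -190, 62, 0, 2.5, 0]
    - [434.5, -190, 62, 0, 2.5, 0]
    - [434.5, -190, 62, 0, 2.5, 0]
    - [434.5, -190, 62, 0, 2.5, 0]

```text
time_s: 15.52
tool_pos: [0.513, -0.0433, 0.2139]
tool_rot: [-90.1, 0.0, -94.5]
force: [0.3, -0.1, -2.7]
grip_width: 0.0273
```

```bash
python3 - <<'E'
from h import *
p,d,c,X=shot("wrist","w10")
o=env.get_obs();print(o['tool_pos'],o['tool_rot'],o['time_s'],o['force'],o['grip_width'])
cv2.imwrite("pics/w10b.png",cv2.resize(p[:,:,::-1],(800,500)))
E
```

```text
[ 0.5131 -0.0425  0.214 ] [-90.0451   0.0406 -94.3898] 15.5667 [ 0.3783 -0.0877 -1.8729] 0.02710604080081729
```

View pics/w10b.png

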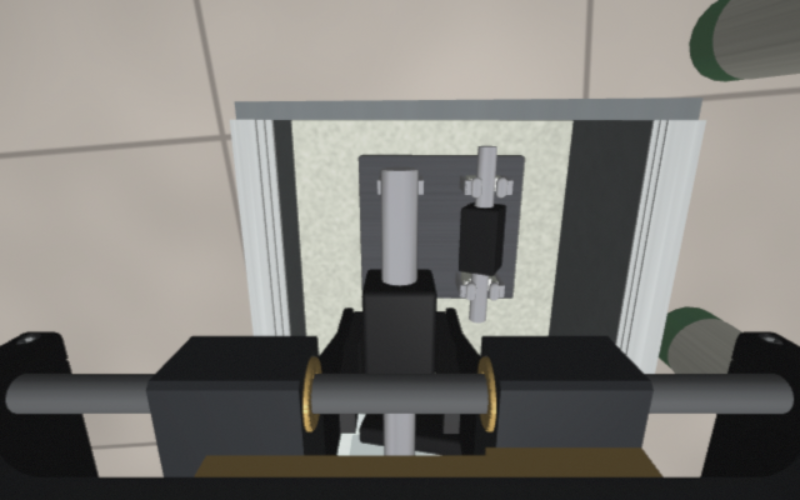

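>>> move_arm:
  moves:
    - [1, 35, 0, 0, 0, 0]
    - [1, 70, 0, 0, 0, 0]
    - [1, 105, 0, 0, 0, 0]
    - [1, 125, 0, 0, 0, 0]
    - [1, 136, 0, 0, 0, 0]
    - [1, 136, 0, 0, 0, 0]
    - [1, 136, 0, 0, 0, 0]

```text
time_s: 16.15
tool_pos: [0.5137, -0.0441, 0.0788]
tool_rot: [-90.0, 0.0, -94.4]
force: [0.1, 0.2, -1.6]
grip_width: 0.0272
```

>>> move_arm:
  moves:
    - [0, 8, -0.5, 0, 0, 0]
    - [0, 13, -0.5, 0, 0, 0]
    - [0, 17, -0.5, 0, 0, 0]
    - [0, 20, -0.5, 0, 0, 0]
    - [0, 23, -0.5, 0, 0, 0]
    - [0, 25.5, -0.5, 0, 0, 0]
    - [0, 25.5, -0.5, 0, 0, 0]

```text
time_s: 16.73
tool_pos: [0.5133, -0.0452, 0.0543]
tool_rot: [-90.0, -0.0, -94.5]
force: [-4.2, 1.1, 10.9]
grip_width: 0.0275
```

>>> move_arm:
  moves:
    - [0, 1.5, -0.5, 0, 0, 0]
    - [0, 2.5, -0.5, 0, 0, 0]
    - [0, 2.5, -0.5, 0, 0, 0]

```text
time_s: 16.98
tool_pos: [0.5133, -0.0452, 0.0541]
tool_rot: [-89.9, -0.0, -94.5]
force: [-9.3, 0.4, 25.1]
grip_width: 0.0276
```

It's on the hard stop: force rose from 11 N to 25 N for 0.2 mm. I'll relax, release, rise and check.

>>> move_arm:
  moves:
    - [0, -2.5, 0, 0, 0, 0]
    - [0, -3.5, 0, 0, 0, 0]

```text
time_s: 17.15
tool_pos: [0.513, -0.0452, 0.0545]
tool_rot: [-89.9, -0.0, -94.5]
force: [1.2, 0.7, -2.0]
grip_width: 0.0273
```

>>> move_arm:
  moves:
    - [0, 0, 0, 0, 0, 0]
    - [0, 0, 0, 0, 0, 0]
    - [0, 0, 0, 0, 0, 0]
    - [0, 0, 0, 0, 0, 0]
    - [5, -15, 0, 0, 0, 0]
    - [10, -40, 0, 0, 0, 0]
    - [15, -80, 0, 0, 0, 0]
    - [20, -120, 10, 0, 0, 0]
    - [20, -160, 20, 0, 0, 0]
    - [20, -170, 25, 0, 0, 0]
    - [20, -170, 25, 0, 0, 0]
    - [20, -170, 25, 0, 0, 0]
  claw: 42

```text
time_s: 18.15
tool_pos: [0.5357, -0.0669, 0.2238]
tool_rot: [-90.0, -0.0, -94.5]
force: [-0.1, -0.3, -0.9]
grip_width: 0.0421
```

```bash
python3 - <<'E'
from h import *
p,d,c,X=shot("wrist","w11")
o=env.get_obs();print(o['tool_pos'],o['tool_rot'],o['time_s'],o['force'],o['grip_width'])
cv2.imwrite("pics/w11b.png",cv2.resize(p[:,:,::-1],(800,500)))
z=X[...,2]
for nm,lo,hi in(('g_near',-.047,-.016),('g_far',.016,.047)):
  ax=np.array([np.cos(np.radians(-4.5)),np.sin(np.radians(-4.5))]); ay=np.array([-ax[1],ax[0]])
  w=X[...,:2]-np.array([.5454,-.0487]); a=w@ax;b=w@ay
  for s in((.047,.072),(-.072,-.047)):
    m=(a>lo)&(a<hi)&(b>s[0])&(b<s[1])&(z>.035)&(z<.08)
    if m.sum(): print(nm,s,m.sum(),'a',a[m].min(),a[m].max(),'b',b[m].min(),b[m].max(),'ztop',np.percentile(z[m],[60,90,97]))
E
```

```text
[ 0.5347 -0.0668  0.2224] [-90.1373  -0.0017 -94.4905] 18.2 [-0.2398 -0.1055 -1.3184] 0.04221029523846323
g_near (0.047, 0.072) 350 a -0.03903451783288534 -0.02520759667544515 b 0.0470282184646542 0.0660895562640276 ztop [0.0501 0.0514 0.0518]
g_near (-0.072, -0.047) 282 a -0.041458193155895724 -0.023793890121779425 b -0.06890888780089381 -0.04712936443405686 ztop [0.0504 0.0515 0.0523]
g_far (0.047, 0.072) 377 a 0.023510002982719838 0.037618005754824616 b 0.047052727021264854 0.06777048805000171 ztop [0.05   0.0512 0.0519]
g_far (-0.072, -0.047) 260 a 0.021241491666306147 0.04067624229703496 b -0.0680126059794034 -0.0471471923994883 ztop [0.0503 0.0513 0.052 ]
```

View pics/w11b.png

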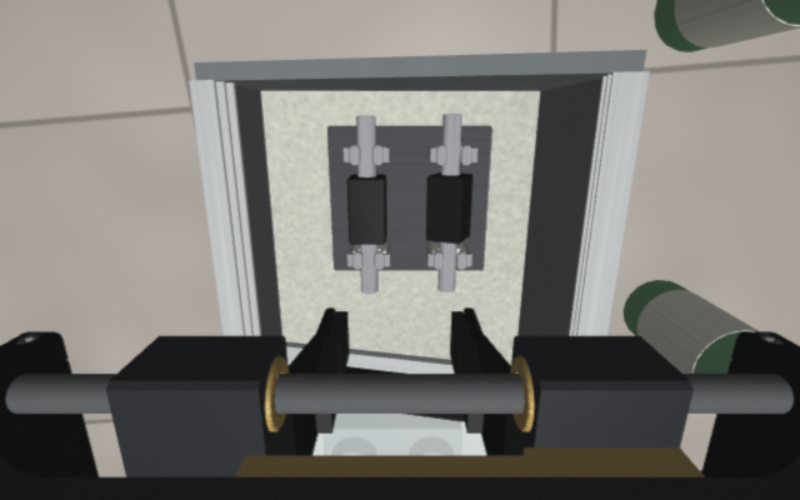

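The picture shows both gauges home: near gauge at (367,205), far gauge at (449,203). Every rod end tops out at 51–52 mm. Now I'll close the left door by pushing its bar from the right side.

>>> move_arm:
  moves:
    - [36, 0, 0, 0, 0, 0]
    - [72, 0, 0, 0, 0, 0]
    - [108, 0, 1, 0, 0, 0]
    - [108, 0, 1, 0, 0, 0]
    - [108, 35, 1, 0, 0, 0]
    - [108, 70, 1, 0, 0, 0]
    - [108, 70, 1, 0, 0, 0]
    - [108, 70, 1, 0, 0, 0]
  claw: 0
  newtons: 20

```text
time_s: 18.87
tool_pos: [0.5254, -0.1737, 0.1508]
tool_rot: [-90.4, 0.1, -94.5]
force: [-0.3, -0.5, 1.0]
grip_width: 0.0019
```

>>> move_arm:
  moves:
    - [-8, -2, 0, 0, 0, 0]
    - [-20, -2, 0, 0, 0, 0]
    - [-40, -2, 0, 0, 0, 0]
    - [-60, -2, 0, 0, 0, 0]
    - [-80, -2, 0, 0, 0, 0]
    - [-100, -2, 0, 0, 0, 0]
    - [-120, -2, 0, 0, 0, 0]
    - [-140, -2, 0, 0, 0, 0]
    - [-155, -2, 0, 0, 0, 0]
    - [-160, -2, 0, 0, 0, 0]
    - [-160, -2, 0, 0, 0, 0]

```text
time_s: 19.78
tool_pos: [0.5416, -0.0123, 0.1577]
tool_rot: [-89.8, 0.1, -94.3]
force: [-0.9, 0.4, -0.9]
grip_width: 0.0003
```

>>> move_arm:
  moves:
    - [-5, 0, 0, 0, 0, 0]
    - [-10, 0, 0, 0, 0, 0]
    - [-15, 0, 0, 0, 0, 0]
    - [-18, 0, 0, 0, 0, 0]
    - [-18, 0, 0, 0, 0, 0]

```text
time_s: 20.2
tool_pos: [0.5424, 0.0034, 0.156]
tool_rot: [-90.0, 0.0, -94.5]
force: [-0.1, -0.1, 0.3]
grip_width: 0.0005
```

```bash
python3 - <<'E'
from h import *
p,d,c,X=shot("side","s12")
cv2.imwrite("pics/c12.png",cv2.resize(p[90:250,270:450,::-1],None,fx=4,fy=3.7,interpolation=cv2.INTER_CUBIC))
E
```

```text
(no output)
```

View pics/c12.png

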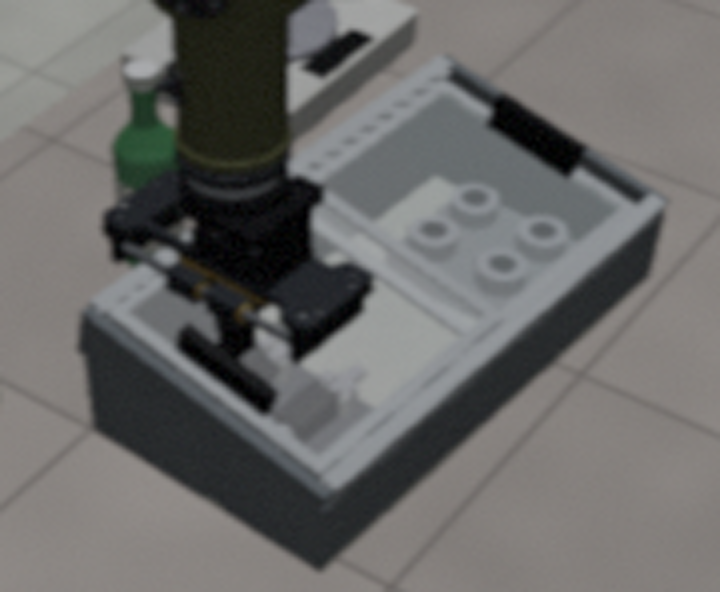

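Nearly shut. I'll press on in small steps until it stops.

>>> move_arm:
  moves:
    - [-4, 1, 0, 0, 0, 0]
    - [-8, 1, 0, 0, 0, 0]
    - [-11, 1, 0, 0, 0, 0]
    - [-11, 1, 0, 0, 0, 0]

```text
time_s: 20.58
tool_pos: [0.5424, 0.0067, 0.1548]
tool_rot: [-90.1, -0.5, -94.7]
force: [-1.1, -13.3, 2.9]
grip_width: 0.0001
```

>>> move_arm:
  moves:
    - [-3, 0, 0, 0, 0, 0]
    - [-6, 0, 0, 0, 0, 0]
    - [-6, 0, 0, 0, 0, 0]

```text
time_s: 20.83
tool_pos: [0.5424, 0.007, 0.1548]
tool_rot: [-90.1, -0.9, -95.0]
force: [-3.9, -23.8, 5.7]
grip_width: 0.0004
```

Hard stop: 24 N with no motion, so the left door is shut. I'll back off, rise and check both doors.

>>> move_arm:
  moves:
    - [8, 0, 0, 0, 0, 0]
    - [14, 0, 0, 0, 0, 0]
    - [20, -35, 0, 0, 0, 0]
    - [35, -75, 0, 0, 0, 0]
    - [70, -110, 0, 0, 0, 0]
    - [110, -130, 0, 0, 0, 0]
    - [150, -130, 0, 0, 0, 0]
    - [190, -130, 0, 0, 0, 0]
    - [230, -130, 0, 0, 0, 0]
    - [270, -130, 0, 0, 0, 0]
    - [270, -130, 0, 0, 0, 0]
    - [270, -130, 0, 0, 0, 0]

```text
time_s: 21.83
tool_pos: [0.5214, -0.2521, 0.2842]
tool_rot: [-90.0, 0.0, -94.8]
force: [-0.2, 0.1, -0.5]
grip_width: 0.0003
```

```bash
python3 - <<'E'
from h import *
ax=np.array([np.cos(np.radians(-4.5)),np.sin(np.radians(-4.5))]); ay=np.array([-ax[1],ax[0]])
o=env.get_obs();print(o['tool_pos'],o['time_s'])
ims=[]
for n in("wrist","side"):
    p,d,c,X=shot(n,n+"13")
    w=X[...,:2]-np.array([.5454,-.0487]); a=w@ax;b=w@ay;z=X[...,2]
    for nm,lo,hi in(('L',.02,.12),('R',-.40,-.25)):
        m=(p.max(-1)<45)&(b>lo)&(b<hi)&(abs(a)<.07)&(z>.135)&(z<.17)
        if m.sum()>10: print(n,nm,m.sum(),np.percentile(b[m],[3,50,97]),np.percentile(a[m],[3,97]),np.percentile(z[m],[3,97]))
    # cabinet outer walls: points along a~0 with z>0.11
    m=(abs(a+.02)<.02)&(z>.1)&(z<.2)&(b>-.45)&(b<.2); 
    if m.sum(): print(n,'walls',np.percentile(b[m],[0.5,99.5]),b[m].min(),b[m].max())
    ims.append(cv2.resize(p[:,:,::-1],(640,400)) if n=="wrist" else cv2.resize(p[90:250,270:450,::-1],(640,569)))
cv2.imwrite("pics/c13w.png",ims[0]);cv2.imwrite("pics/c13s.png",ims[1])
E
```

```text
[ 0.5214 -0.2521  0.2842] 21.8333
wrist walls [-0.2879 -0.0501] -0.3630371773902805 -0.04831237091392427
side L 153 [0.0697 0.0773 0.0804] [-0.0544  0.0254] [0.1365 0.1601]
side R 141 [-0.3281 -0.3212 -0.3166] [-0.0564  0.0257] [0.1359 0.1596]
side walls [-0.3281  0.0991] -0.363547665808821 0.0999492549183218
```

View pics/c13s.png

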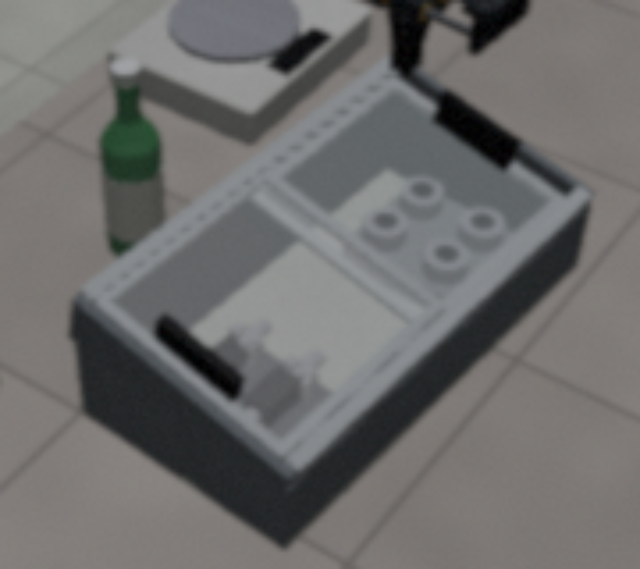

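View pics/c13w.png

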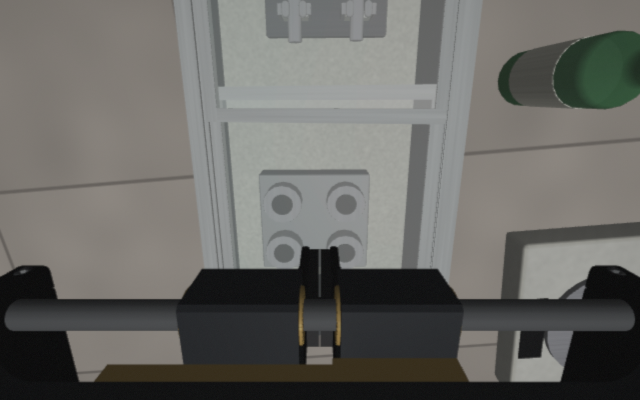

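Both doors look shut, but the right bar measures about 37 mm from its end against about 27 mm for the left. I'll nudge the right door outward to be sure.

>>> move_arm:
  moves:
    - [35, 30, -3, 0, 0, 0]
    - [70, 60, -5, 0, 0, 0]
    - [88, 95, -7, 0, 0, 0]
    - [88, 128, -7, 0, 0, 0]
    - [88, 128, -7, 0, 0, 0]
    - [88, 128, -7, 0, 0, 0]

```text
time_s: 22.43
tool_pos: [0.5084, -0.3331, 0.155]
tool_rot: [-90.2, 0.2, -94.3]
force: [0.4, 0.1, 1.8]
grip_width: 0.0006
```

>>> move_arm:
  moves:
    - [5, 0, 0, 0, 0, 0]
    - [9, 0, 0, 0, 0, 0]
    - [13, 0, 0, 0, 0, 0]
    - [15, 0, 0, 0, 0, 0]
    - [15, 0, 0, 0, 0, 0]

```text
time_s: 22.85
tool_pos: [0.5077, -0.3525, 0.1583]
tool_rot: [-89.9, -0.1, -94.5]
force: [0.5, 0.2, -0.5]
grip_width: 0.0004
```

>>> move_arm:
  moves:
    - [3, 2, 0, 0, 0, 0]
    - [6, 2, 0, 0, 0, 0]
    - [8, 2, 0, 0, 0, 0]
    - [8, 2, 0, 0, 0, 0]

```text
time_s: 23.18
tool_pos: [0.5066, -0.3597, 0.1548]
tool_rot: [-90.0, 0.0, -94.5]
force: [0.2, -0.2, -0.2]
grip_width: 0.0009
```

>>> move_arm:
  moves:
    - [3, 0, 0, 0, 0, 0]
    - [6, 0, 0, 0, 0, 0]
    - [6, 0, 0, 0, 0, 0]

```text
time_s: 23.43
tool_pos: [0.506, -0.3662, 0.1548]
tool_rot: [-90.0, -0.0, -94.5]
force: [0.6, 0.2, -0.3]
grip_width: 0.0005
```

>>> move_arm:
  moves:
    - [3, 0, 0, 0, 0, 0]
    - [6, 0, 0, 0, 0, 0]
    - [6, 0, 0, 0, 0, 0]

```text
time_s: 23.68
tool_pos: [0.5059, -0.368, 0.1547]
tool_rot: [-90.1, 0.4, -94.4]
force: [-2.2, 8.2, 4.0]
grip_width: 0.0005
```

>>> move_arm:
  moves:
    - [2, 0, 0, 0, 0, 0]
    - [4, 0, 0, 0, 0, 0]
    - [4, 0, 0, 0, 0, 0]

```text
time_s: 23.93
tool_pos: [0.506, -0.3682, 0.1547]
tool_rot: [-90.2, 0.7, -94.3]
force: [-3.6, 14.9, 7.4]
grip_width: 0.0003
```

>>> move_arm:
  moves:
    - [-6, 0, 0, 0, 0, 0]
    - [-14, 0, 0, 0, 0, 0]
    - [-20, -35, 0, 0, 0, 0]
    - [-20, -75, 0, 0, 0, 0]
    - [-30, -110, 0, 0, 0, 0]
    - [-70, -125, 0, 0, 0, 0]
    - [-110, -125, 0, 0, 0, 0]
    - [-150, -125, 0, 0, 0, 0]
    - [-190, -125, 0, 0, 0, 0]
    - [-190, -125, 0, 0, 0, 0]
    - [-190, -125, 0, 0, 0, 0]

```text
time_s: 24.85
tool_pos: [0.521, -0.1837, 0.2803]
tool_rot: [-89.9, -0.0, -94.2]
force: [0.9, -0.9, 0.4]
grip_width: -0.0002
```

```bash
python3 - <<'E'
from h import *
ax=np.array([np.cos(np.radians(-4.5)),np.sin(np.radians(-4.5))]); ay=np.array([-ax[1],ax[0]])
o=env.get_obs();print(o['tool_pos'],o['time_s'],o['force'])
ims=[]
for n in("wrist","side"):
    p,d,c,X=shot(n,n+"14")
    w=X[...,:2]-np.array([.5454,-.0487]); a=w@ax;b=w@ay;z=X[...,2]
    for nm,lo,hi in(('L',.02,.12),('R',-.40,-.25)):
        m=(p.max(-1)<45)&(b>lo)&(b<hi)&(abs(a)<.07)&(z>.135)&(z<.17)
        if m.sum()>10: print(n,nm,m.sum(),np.percentile(b[m],[3,50,97]))
    ims.append(cv2.resize(p[:,:,::-1],(640,400)))
cv2.imwrite("pics/c14.png",np.hstack([cv2.resize(i,(400,250)) for i in ims]))
E
```

```text
[ 0.521  -0.1837  0.2803] 24.85 [ 0.8542 -0.9356  0.3696]
side L 158 [0.0698 0.0776 0.0808]
side R 131 [-0.3379 -0.3318 -0.3271]
```

View pics/c14.png

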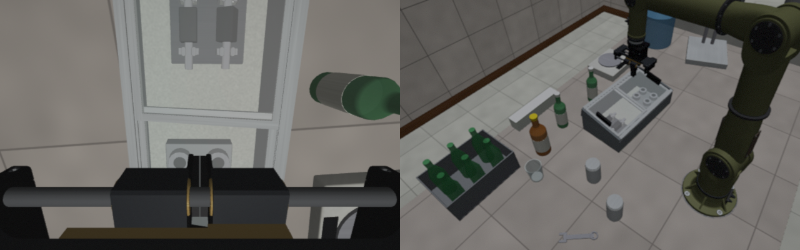

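The right door was about 10 mm ajar and is now against its stop. Both bars sit symmetrically about the cabinet centre, the gauges are in the clips, and the bystanders stand where they did.

```bash
python3 -c "
from cell import job
print(job.sign_off())"
```

```text
the job is handed in; nothing more can be done
None
```

I put both gauges away in their clips, shut both doors, and handed the job in at about 25 s of the 72 s allowed. The sign-off gives no verdict.

- **Opening:** the rack was in the left half, so I pushed the left door open past its neighbour. I stopped at roughly 0.175 m of slide, estimated from the bar's position rather than read from the joint.
- **Gauge 2:** it went into the far clips with the tool tilted 27°, because a vertical tool would have put the gripper body into the back rail. Side and vertical force reached about 22 N and 33 N during that press; I eased off and it was on the hard stop.
- **Gauge 1:** it went straight down into the near clips, reaching the stop at about 25 N.
- **Seating check:** with the door still open, the depth image showed all four rod ends topping out at 51–52 mm, which puts the gauge centres at about 44 mm. A 1–2 mm offset across the far clips is within the camera's error.
- **Doors:** the left door shut against its stop. The right door had looked shut, but its bar measured off-centre. It was about 10 mm ajar, so I pushed it to its stop too. Both bars now sit symmetrically about the cabinet centre.
- **Bystanders:** the last picture showed the bottles, cans, beaker and spanner standing as before. I judged that by eye and did not re-measure their positions.
- **At hand-in:** the arm was clear above the cabinet and touching nothing.

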